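Put the freshly thrown jar away in the damp box

ROBOT

A 7-joint arm with a two-finger parallel gripper is mounted at the origin on the work surface. World frame = base frame: x ahead of the robot, y to its left, z up, the work surface at z = 0. Lengths are in m, angles in rad, forces in N, time in s.
With the tool pointing down it reaches from about 0.4 to 0.85 m from the base axis. Payload 4.5 kg.
Tool frame: the origin (TCP) lies at the very end of the fingers, on their centre line; the grasp point (between the pads) lies 19 mm behind it (r.pinch_z is the distance from the TCP to the grasp point, in m); z points along the fingers, y is the line along which they close (so a half turn about z gives the same grasp; the last joint's range is limited). The gripper opens to 88 mm and grips with 3 to 60 N. Pads are 18 mm wide; open, the fingers measure 123 mm over their backs; the gripper's body (75 mm by 187 mm) begins 45 mm behind the grasp point.
Start: joints at [-1.101, 0.689, -0.195, 1.565, 0.157, 0.902, -0.215], TCP at [0.264, 0.567, 0.239] pointing down, gripper open.
Joint ranges: [-3.01, 3.01], [-0.46, 2.08], [-1.47, 1.51], [0.13, 2.56], [-1, 4.14], [0.04, 2.09], [-2.66, 2.66]. Speed limits (rad/s): [2.57, 2.57, 3.14, 3.14, 3.14, 3.14, 3.14].

INTERFACE

Orientations are given as a unit quaternion [x, y, z, w].
In Python, from plant import r, cams gives the robot as it stands.
- The arm moves only by the shell command python3 -m pendant 'ROWS' [FORCE]. ROWS is JSON, a list of rows, each a list of 3 entries, a list of its own where there are three numbers: the closure, from -1 (fully open) to 1 (shut), then the shift along the tool's x, y, z in mm, then the turn, a rotation vector about the tool's x, y, z in degrees. A call has 1 to 8 rows; each row shifts and turns the commanded pose from where the row before left it, along the tool's axes as they then stand; what a row does not reach is not made up. A row lasts 1/8 s, in which the tool goes at most 62.5 mm and 10.7 degrees, less where a joint would pass 70% of its speed; a pose out of reach is approached as far as the arm can. A call with a gripper value outside its range is refused whole. The fingers move at their own pace and stop on an object; FORCE is the grip in N (left out, the last holds). Time passes only in rows, so rows that do not move let the fingers close. It gives the time, the measured TCP pose, the force, the opening and the grip force at its end, in the units of the state.
- r.get_state(): the state, without advancing time (a new reading comes with each control period).
- cams.snapshot(name): name is "scene" or "top" or "wrist"; returns a dict with "img" (400x640x3 uint8, red, green, blue), "camera_matrix" (3x3 intrinsics, pixels), "camera_from_world" (4x4, takes a point from world to camera coordinates); the wrist camera has in their place "tool_from_camera" (4x4, takes a point from camera to tool coordinates, whose origin is the TCP and whose axes are the flange's). Camera axes: x right, y up, looking along -z (the intrinsics and any distortion apply to the point x, -y, -z); pixel columns grow to the right and rows downward; lengths in m; the calibration is good to about 2 mm. A picture is of the moment at which its call begins: read the wrist's pose just before it. There is no depth.
- r.finish_job(): hands the job in; it is judged then, once.
The state is a dict: "clock": time; "q": joint angles; "qd": joint speeds; "joint_torque": joint torques, N m; "tool_pos": TCP position; "eef_rot": TCP orientation; "contact_force": force on the tool from outside, world axes, zero at the start; "moment": the same for the moment, N m; "opening": opening from 0.0 (shut) to 1.0 (fully open); "finger_force": force on a finger pad.
Only numpy, scipy, OpenCV 4.12 (cv2) and the standard library are available. Lean on these libraries where they do the work, as an engineer would, in place of code of your own. Each camera call takes 0.05 s, during which the arm holds its last target. There are 200 camera calls.

TASK

Put the leather-hard jar from the banding wheel away in the damp box for the night: stand it upright on the plaster bed with its own lid seated on it, fit the loose cover fully down on the box, and swing the clips at both ends of the box fully home over the cover. Keep the jar upright and do not drop the jar or its lid, because the clay is still soft. Leave the other lid, the tools and the pots on the table where they are.

Things in the scene. Friction and masses are not known exactly. Their poses are not given: they have to be found in the camera images.
- jar_center (a point): Leather-hard jar of bare beige clay, 105 mm tall, on the aluminium head of the banding wheel. This point: on its axis, half-way up (52.5 mm above the foot), z up. Foot 84 mm across, belly 96 mm at 30 mm height; a straight neck 56 mm across from 70 to 105 mm above the foot is the place to grip. Open mouth, bore 46 mm. 0.3 to 0.55 kg.
- jar_lid_center (a point): The jar's own clay lid, right way up on the table, 62 mm across, 38 mm high. This point: on its axis half-way up (19 mm above the underside), z up. From below: locating flange 38 mm across, 0 to 8 mm; disc 8 to 14 mm, which rests on the jar's rim; knob 14 to 38 mm, 22 mm across at its foot, 25 at the top. Seated, this point is 63.5 mm above jar_center. 70 g.
- box_bed (a point): Damp box: open grey plastic clip box that does not move, 170 mm (its x) by 220 mm (its y) outside, walls 4 mm, rim 170 mm above the table. This point: centre of the top of the white plaster bed inside, 24 mm above the table (box 146 mm deep inside); z up. The clips are on its two short ends (+y and -y).
- box_rim (a point): Centre of the damp box's open mouth, at rim height (170 mm above the table); same axes as box_bed.
- cover_center (a point): Loose pale plastic cover of the damp box, right way up on the table, 178 mm (its x) by 228 mm (its y), 38 mm high. This point: its centre, half-way up (19 mm above the underside), z up. Grip bar on top, in the middle: 18 mm thick (x), 100 mm long (y), from 14 to 38 mm above the underside. About 0.2 to 0.35 kg.
- clip_left (a joint): Angle of the clip at the +y end of the box (robot's left), rad: 0 fully home with its lip over the cover, 0.85 swung all the way out. Starts at 0.5 to 0.8. Stiff hinge along the box's x (about 0.06 N m): it stays where it is left.
- clip_right (a joint): The same for the clip at the -y end of the box (robot's right): 0 fully home, grows as it swings out to -y.
- clip_left_edge (a point): Middle of the left clip's outer top edge, where a finger can push it. The clip: dark grey plate 52 mm wide (along box x), 4 mm thick, reaching 36 mm from the hinge, with a lip 18 mm long at its top that points over the cover. Push this edge inwards and a little upwards, along its arc about the hinge, until it stops.
- clip_left_hinge (a point): Middle of the left clip's hinge axis, on the box, 12 mm outside its end wall and 24.5 mm below the rim; y points as the box's y. At angle 0 clip_left_edge is 36 mm above this point and 2 mm further out.
- clip_right_edge (a point): The same edge point on the right clip.
- clip_right_hinge (a point): The same hinge point of the right clip.
- jar: The same jar, at the centre of its foot. The banding wheel under it is low: its round head is 164 mm across, 75 mm above the table, and can turn, with some friction.
- jar_lid: The jar's own lid again, at the centre of its underside.
- cover: The same cover, at the centre of its underside. From below: locating ridge 0 to 8 mm (154 by 204 mm, tapered), which drops inside the box with 4 mm play all round; plate 8 to 14 mm, which rests on the box's rim. Seated, its y lies along the box's y (either way round) and cover_center is 11 mm above box_rim.
- wide_lid: Another clay lid, wider and flatter: 94 mm across, 32 mm high, for a different pot. Not needed. Origin under its centre.
- rib: Round flat wooden throwing rib, 68 mm across, 10 mm thick. Not needed.
- paddle: Wooden potter's paddle lying left of the damp box, 220 mm long, 12 mm thick. Not needed.
- water_bowl: Grey glazed bowl, 124 mm across, 55 mm high. Not needed.
- brush_pot: Brown stoneware cup 80 mm across and 100 mm high with brushes and tools standing in it up to 180 mm. Not needed.
- loop_tool: Trimming tool, wooden handle and wire loop, 160 mm long, lying on the table. Not needed.
Things that resemble listed ones, but are neither listed nor needed, are in the scene too. What is shaped like the jar but green is not meant.

How it is judged:
By the outcome, as a careful person would: the job done as asked, in the order asked, and still so for the second after the job is handed in, with the robot touching nothing.
It also fails if it takes over 72 s, if anything falls off the work surface, if the arm or the gripper's body presses on something with over 40 N, if the wrist force passes 120 N, or if a joint passes its speed limit or range.

## Working session

There is one attempt and no reset: what is moved stays moved. The work goes in short steps, Python scripts to look and compute and a shell command to move; the robot and the scene stay as the last step left them, time stands still between calls to the robot, and variables do not carry over. Pictures are saved under pics/ and viewed, at most 10 in all, crops included, and the job is handed in when it is done.

```bash
mkdir -p pics; ls
python3 - <<'E'
from plant import r,cams
import cv2,numpy as np
s=r.get_state();print(s['tool_pos'],s['eef_rot'],s['opening'],s['clock'])
for n in ['scene','top','wrist']:
    d=cams.snapshot(n);cv2.imwrite(f'pics/{n}0.png',d['img'][:,:,::-1])
    np.savez(f'{n}0.npz',**d)
    print(n,{k:(np.round(v,4).tolist() if hasattr(v,'shape') else v) for k,v in d.items() if k!='img'})
E
```

```text
pics
[0.2636243  0.56597684 0.23791307] [ 2.16156152e-01  9.76358364e-01 -9.19440394e-04 -1.29715207e-04] 0.9977892357907818 0.0
scene {'camera_matrix': [[463.7368, 0.0, 318.9315], [0.0, 463.7368, 206.1689], [0.0, 0.0, 1.0]], 'camera_from_world': [[-0.317, 0.9484, -0.0084, 0.1827], [-0.7065, -0.2302, 0.6692, 0.2712], [0.6327, 0.2181, 0.743, -1.789], [0.0, 0.0, 0.0, 1.0]]}
top {'camera_matrix': [[361.0844, 0.0, 318.3147], [0.0, 361.0844, 199.8418], [0.0, 0.0, 1.0]], 'camera_from_world': [[-0.0152, -0.9997, -0.0166, 0.008], [0.9831, -0.018, 0.1823, -0.5398], [-0.1826, -0.0136, 0.9831, -0.9637], [0.0, 0.0, 0.0, 1.0]]}
wrist {'camera_matrix': [[298.0789, 0.0, 324.226], [0.0, 298.0789, 200.3505], [0.0, 0.0, 1.0]], 'tool_from_camera': [[-0.0012, 0.9476, 0.3195, 0.0848], [1.0, 0.0009, 0.0008, 0.0014], [0.0005, 0.3195, -0.9476, -0.146], [0.0, 0.0, 0.0, 1.0]]}
```

View pics/scene0.png

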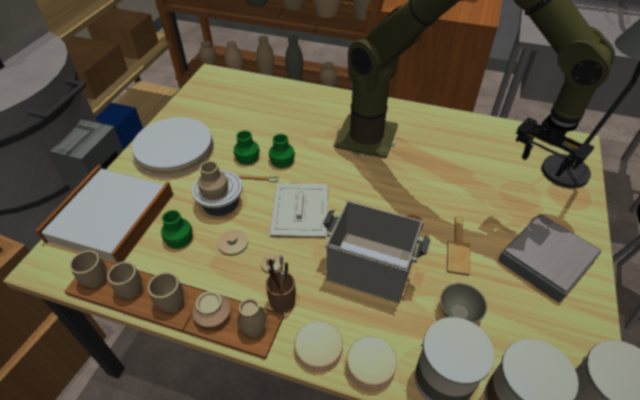

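View pics/top0.png

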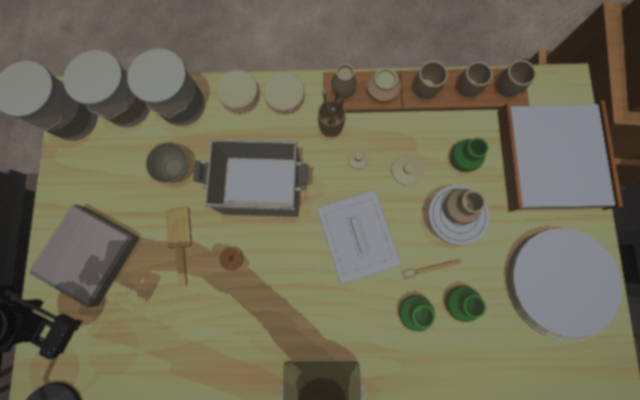

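```bash
cat > h.py <<'E'
import numpy as np,cv2
from scipy.spatial.transform import Rotation as R
from plant import r,cams
def cam(d,s=None):
    """K, world_from_camera rotation and origin"""
    K=d['camera_matrix']
    if 'camera_from_world' in d: T=np.linalg.inv(d['camera_from_world'])
    else:
        W=np.eye(4);W[:3,:3]=R.from_quat(s['eef_rot']).as_matrix();W[:3,3]=s['tool_pos'];T=W@d['tool_from_camera']
    return K,T
def ray(c,px):
    K,T=c;v=np.linalg.inv(K)@[px[0],px[1],1];v=T[:3,:3]@(v*[1,-1,-1])
    return T[:3,3],v/np.linalg.norm(v)
def onz(c,px,z):
    o,v=ray(c,px);return o+v*(z-o[2])/v[2]
def proj(c,P):
    K,T=c;p=np.linalg.inv(T)@np.r_[P,1];p=K@(p[:3]*[1,-1,-1]);return p[:2]/p[2]
def tri(rs):
    A=0;b=0
    for o,v in rs: M=np.eye(3)-np.outer(v,v);A=A+M;b=b+M@o
    return np.linalg.solve(A,b)
def load(n): d=dict(np.load(n));return d
def snap(n,tag):
    s=r.get_state();d=cams.snapshot(n);cv2.imwrite(f'pics/{tag}.png',d['img'][:,:,::-1]);np.savez(f'{tag}.npz',**d)
    return d,cam(d,s),s
def yawof(s): # direction of tool y in the plane, deg, modulo 180
    y=R.from_quat(s['eef_rot']).as_matrix()[:,1];return np.degrees(np.arctan2(y[1],y[0]))
def go(target,yaw_y=None,s=None):
    """tool-axes shift mm (before turning) and rotvec deg to target TCP, tool straight down, tool y at yaw (mod 180)"""
    s=s or r.get_state();M=R.from_quat(s['eef_rot']).as_matrix()
    sh=M.T@(np.array(target)-s['tool_pos'])*1000
    if yaw_y is None: yaw_y=yawof(s)
    best=[]
    for a in (yaw_y,yaw_y+180):
        a=np.radians(a);y=np.array([np.cos(a),np.sin(a),0]);z=np.array([0,0,-1.]);D=np.c_[np.cross(y,z),y,z]
        best.append(R.from_matrix(M.T@D).as_rotvec(degrees=True))
    best.sort(key=np.linalg.norm)
    print('pos',np.round(s['tool_pos'],4),'yaw %.1f'%yawof(s),'q7 %.2f'%s['q'][6],'t %.2f'%s['clock'],'F',np.round(s['contact_force'],1),'open %.2f'%s['opening'],'ff %.1f'%s['finger_force'] if np.isscalar(s['finger_force']) else s['finger_force'])
    print(' shift',np.round(sh,1),'turn',[np.round(b,1).tolist() for b in best])
E
python3 - <<'E'
from h import *
a=cv2.imread('pics/top0.png')[125:290,185:505];cv2.imwrite('pics/crop0.png',cv2.resize(a,None,fx=2.5,fy=2.5,interpolation=cv2.INTER_CUBIC))
d=load('top0.npz');c=cam(d)
for n,p,z in [('jarrim',(470,203),.18),('lid',(358,159),.03),('wide',(407,170),.02),('box c',(254,178),.17),('cover',(359,236),.02)]: print(n,onz(c,p,z).round(3))
E
```

```text
jarrim [ 0.501 -0.37   0.18 ]
lid [ 0.663 -0.118  0.03 ]
wide [ 0.629 -0.261  0.02 ]
box c [0.576 0.157 0.17 ]
cover [ 0.439 -0.114  0.02 ]
```

View pics/crop0.png

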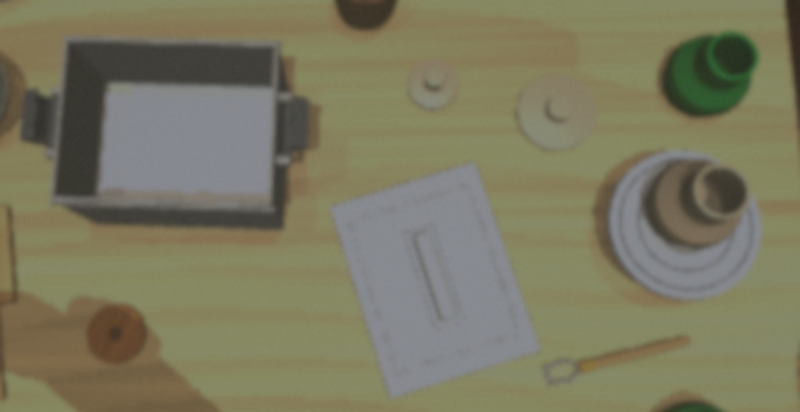

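Run:
```python
from h import *
c=cam(load('top0.npz'))
f=lambda u,v,z:onz(c,(185+u/2.5,125+v/2.5),z)
C=[f(u,v,.014) for u,v in [(331,207),(475,162),(540,350),(390,397)]]
print('cover',np.mean(C,0),[np.linalg.norm(C[i]-C[i-1]).round(3) for i in range(4)])
e=(C[0]+C[1]-C[2]-C[3]);print('cover y dir',np.degrees(np.arctan2(e[1],e[0])))
B=[f(u,v,.17) for u,v in [(65,40),(279,43),(279,212),(53,204)]]
print('box',np.mean(B,0),[np.linalg.norm(B[i]-B[i-1]).round(3) for i in range(4)],np.round(B,3).tolist())
e=B[0]+B[3]-B[1]-B[2];print('box y dir',np.degrees(np.arctan2(e[1],e[0])))
J=f(720,192,.18);L=f(433,82,.038);print('jar',J,'lid',L,'lid disc',f(433,87,.014))
go([J[0]-.1,J[1],.34],90)
```

```text
cover [ 0.44013418 -0.11333397  0.014     ] [np.float64(0.224), np.float64(0.176), np.float64(0.226), np.float64(0.176)]
cover y dir 16.226645231694043
box [0.5856561 0.1613593 0.17     ] [np.float64(0.17), np.float64(0.219), np.float64(0.174), np.float64(0.224)] [[0.676, 0.269, 0.17], [0.668, 0.05, 0.17], [0.494, 0.051, 0.17], [0.506, 0.275, 0.17]]
box y dir 87.43267627515671
jar [ 0.50399511 -0.37704343  0.18      ] lid [ 0.66376876 -0.11831687  0.038     ] lid disc [ 0.66496801 -0.12056382  0.014     ]
pos [0.2636 0.5662 0.2381] yaw 65.0 q7 -0.22 t 0.15 F [-0.7 -1.2 -0.1] open 1.00 ff 0.0
 shift [-525.3 -796.  -100.8] turn [[-0.1, -0.0, -25.0], [-0.0, 0.1, 155.0]]
```

```bash
python3 -m pendant '[[-1,[0,0,-40],[0,0,-8.3]],[-1,[0,0,-40],[0,0,-8.3]],[-1,[0,0,-40],[0,0,-8.3]],[-1,[-45,-42,0],[0,0,0]],[-1,[-45,-42,0],[0,0,0]],[-1,[-45,-42,0],[0,0,0]],[-1,[-45,-42,0],[0,0,0]],[-1,[0,-60,0],[0,0,0]]]'
python3 -m pendant '[[-1,[0,-60,0],[0,0,0]],[-1,[0,-60,0],[0,0,0]],[-1,[-7,-60,0],[0,0,0]],[-1,[-7,-60,0],[0,0,0]],[-1,[-7,-60,0],[0,0,0]],[-1,[-7,-60,0],[0,0,0]],[-1,[0,-60,0],[0,0,0]],[-1,[0,-60,0],[0,0,0]]]'
python3 - <<'E'
from h import *
go([.42,-.377,.33],88)
E
```

```text
clock: 1.15
tool_pos: [0.4469, 0.3361, 0.3576]
eef_rot: [0.003, 1.0, -0.0, 0.0]
contact_force: [0.3, 0.9, 0.5]
opening: 0.995
finger_force: 0.0
clock: 2.15
tool_pos: [0.4706, -0.1435, 0.3586]
eef_rot: [0.0, 1.0, 0.0, -0.0]
contact_force: [1.5, 0.5, -0.1]
opening: 0.997
finger_force: 0.0
pos [ 0.4706 -0.1435  0.3586] yaw 89.9 q7 1.65 t 2.15 F [ 1.5  0.5 -0.1] open 1.00 ff 0.0
 shift [  50.4 -233.5   28.6] turn [[0.0, -0.0, 1.9], [0.0, 0.0, -178.1]]
```

```bash
python3 -m pendant '[[-1,[6,-58,0],[0,0,0]],[-1,[6,-58,0],[0,0,0]],[-1,[6,-58,0],[0,0,0]],[-1,[6,-57,0],[0,0,2]],[-1,[0,0,0],[0,0,0]],[-1,[0,0,0],[0,0,0]]]'
python3 - <<'E'
from h import *
d,c,s=snap('wrist','w1');print(s['tool_pos'],proj(c,[.504,-.377,.18]))
E
```

```text
clock: 2.9
tool_pos: [0.4469, -0.3716, 0.3583]
eef_rot: [0.018, 1.0, 0.001, -0.0]
contact_force: [-0.0, 0.2, 0.4]
opening: 1.0
finger_force: 0.0
[ 0.44686814 -0.37155803  0.35826186] [319.75160143 226.2300495 ]
```

View pics/w1.png

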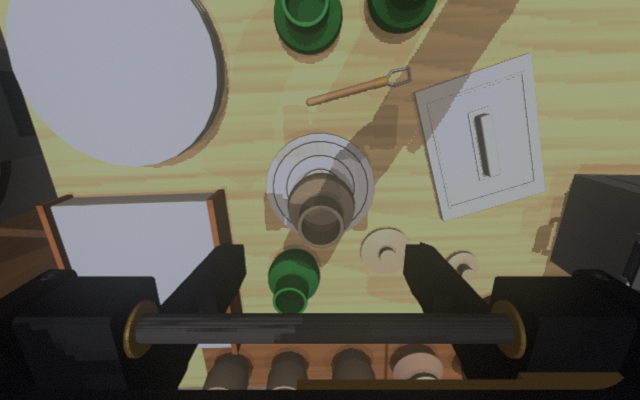

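Run:
```python
from h import *
c=cam(load('w1.npz'),r.get_state());P=onz(c,(321.5,225),.18);print(P)
for n,p,z in [('lid knob',(461,258),.038),('cov bar c',(484,143),.038)]: print(n,onz(c,p,z))
C=[onz(c,p,.014) for p in [(416,92),(530,55),(545,190),(443,219)]];print('cover',np.mean(C,0))
e=C[0]+C[1]-C[2]-C[3];print(np.degrees(np.arctan2(e[1],e[0])),[np.linalg.norm(C[i]-C[i-1]).round(3) for i in range(4)])
J=(P+[.504,-.377,.18])/2;print(J);go([J[0],J[1],.151],88)
```

```text
[ 0.50303736 -0.37404644  0.18      ]
lid knob [ 0.636274   -0.13331633  0.038     ]
cov bar c [ 0.43514743 -0.12013633  0.038     ]
cover [ 0.44014919 -0.10841347  0.014     ]
-163.5252506612471 [np.float64(0.223), np.float64(0.173), np.float64(0.222), np.float64(0.177)]
[ 0.50351868 -0.37552322  0.18      ]
pos [ 0.4472 -0.3708  0.3585] yaw 88.1 q7 2.05 t 2.95 F [ 0.5  0.3 -0.3] open 0.99 ff 0.0
 shift [-56.4  -3.2 207.5] turn [[0.1, -0.0, 0.1], [0.0, 0.1, -179.9]]
```

```bash
python3 -m pendant '[[-1,[-56,-3,20],[0,0,0]],[-1,[0,0,60],[0,0,0]],[-1,[0,0,60],[0,0,0]],[-1,[0,0,50],[0,0,0]],[-1,[0,0,17],[0,0,0]],[-1,[0,0,0],[0,0,0]]]' 15
python3 - <<'E'
from h import *
go([.5035,-.3755,.151],88)
E
```

```text
clock: 3.7
tool_pos: [0.5031, -0.3765, 0.1518]
eef_rot: [0.017, 1.0, 0.0, -0.0]
contact_force: [0.4, 0.3, 0.6]
opening: 1.002
finger_force: 0.0
pos [ 0.5031 -0.3765  0.1518] yaw 88.0 q7 1.95 t 3.70 F [0.4 0.3 0.6] open 1.00 ff 0.0
 shift [-0.3  1.   0.8] turn [[0.1, -0.0, 0.0], [0.0, 0.1, -180.0]]
```

```bash
python3 -m pendant '[[1,[0,0,0],[0,0,0]],[1,[0,0,0],[0,0,0]],[1,[0,0,0],[0,0,0]],[1,[0,0,0],[0,0,0]],[1,[0,0,0],[0,0,0]],[1,[0,0,0],[0,0,0]]]' 20
python3 -m pendant '[[1,[0,0,-5],[0,0,0]],[1,[0,0,-10],[0,0,0]],[1,[0,0,-20],[0,0,0]],[1,[0,0,-30],[0,0,0]],[1,[0,0,0],[0,0,0]]]'
```

```text
clock: 4.45
tool_pos: [0.503, -0.3782, 0.1527]
eef_rot: [0.018, 1.0, -0.001, 0.001]
contact_force: [-0.9, -0.5, 5.5]
opening: 0.643
finger_force: 20.1
clock: 5.08
tool_pos: [0.504, -0.3784, 0.2188]
eef_rot: [0.018, 1.0, -0.001, 0.002]
contact_force: [0.1, 0.0, -4.6]
opening: 0.643
finger_force: 20.0
```

```bash
python3 -m pendant '[[1,[0,0,-40],[0,0,0]],[1,[0,0,-45],[0,0,0]],[1,[0,20,-35],[0,0,0]],[1,[0,35,0],[0,0,0]],[1,[-2,45,0],[0,0,0]],[1,[-2,50,0],[0,0,0]],[1,[-3,50,0],[0,0,0]],[1,[-3,50,0],[0,0,0]]]'
python3 -m pendant '[[1,[-3,50,0],[0,0,0]],[1,[-3,50,0],[0,0,0]],[1,[-3,50,0],[0,0,0]],[1,[-2,50,0],[0,0,0]],[1,[-2,40,0],[0,0,0]],[1,[0,30,0],[0,0,0]],[1,[0,15,0],[0,0,0]],[1,[0,0,0],[0,0,0]]]'
python3 - <<'E'
from h import *
snap('wrist','w2');go([.586,.161,.34],88)
E
```

```text
clock: 6.08
tool_pos: [0.5208, -0.1265, 0.3353]
eef_rot: [0.018, 1.0, 0.0, -0.001]
contact_force: [0.8, 0.4, -3.1]
opening: 0.645
finger_force: 20.0
clock: 7.08
tool_pos: [0.5444, 0.1565, 0.3359]
eef_rot: [0.017, 1.0, -0.0, -0.001]
contact_force: [0.5, -0.2, -3.5]
opening: 0.643
finger_force: 20.0
pos [0.5447 0.1549 0.336 ] yaw 87.9 q7 1.04 t 7.12 F [-0.  -0.5 -2.9] open 0.64 ff 20.0
 shift [-41.1   7.6  -4. ] turn [[-0.1, -0.1, -0.1], [-0.1, 0.1, 179.9]]
```

View pics/w2.png

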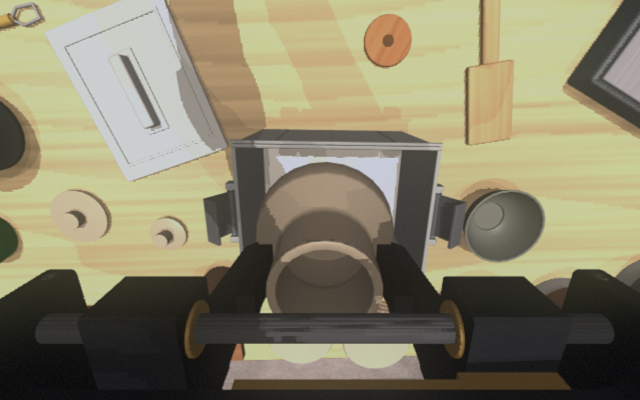

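Run:
```python
from h import *
d=load('w2.npz');c=cam(d,r.get_state())
a=d['img'][120:280,60:480];cv2.imwrite('pics/w2c.png',cv2.resize(a[:,:,::-1],(798,304),interpolation=cv2.INTER_CUBIC))
A,B=onz(c,(232,146),.17),onz(c,(442,146),.17);print(A,B,np.linalg.norm(A-B),np.degrees(np.arctan2(*(B-A)[1::-1])))
print('lid knob',onz(c,(165,230),.038),onz(c,(169,232),.014))
```

```text
[0.50222519 0.06179066 0.17      ] [0.51044182 0.28015704 0.17      ] 0.21852091418286754 87.84510724042264
lid knob [ 0.65096509 -0.1073245   0.038     ] [ 0.66522682 -0.1156731   0.014     ]
```

View pics/w2c.png

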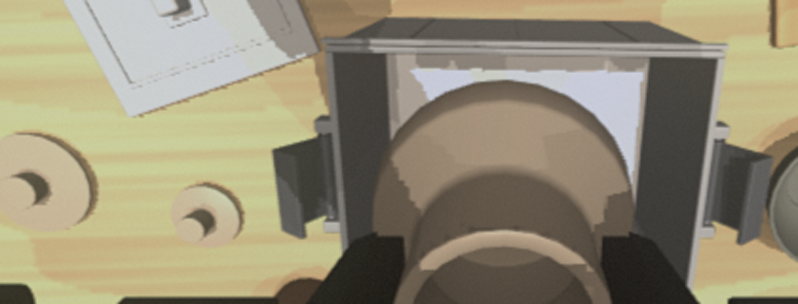

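Run:
```python
from h import *
g=load('top0.npz')['img'].mean(2).astype(int)
for y in (146,152,158,194,200): print(y,'L204:',g[y,204:218].tolist(),'R290:',g[y,290:304].tolist())
for x in (225,250,280): print(x,'T138:',g[138:150,x].tolist(),'B200:',g[200:220,x].tolist())
```

```text
146 L204: [112, 112, 111, 111, 113, 112, 108, 93, 70, 55, 51, 53, 55, 56] R290: [62, 62, 64, 73, 88, 99, 96, 98, 111, 116, 118, 118, 118, 120]
152 L204: [112, 112, 111, 113, 113, 113, 101, 80, 60, 53, 53, 53, 53, 53] R290: [63, 63, 65, 77, 93, 97, 80, 66, 72, 84, 90, 93, 102, 113]
158 L204: [118, 118, 118, 118, 117, 110, 92, 69, 56, 54, 53, 53, 53, 53] R290: [71, 73, 73, 86, 99, 95, 74, 58, 57, 66, 81, 92, 104, 113]
194 L204: [116, 116, 106, 84, 61, 55, 53, 53, 54, 52, 54, 54, 54, 52] R290: [137, 135, 129, 113, 85, 63, 57, 58, 63, 74, 90, 105, 111, 112]
200 L204: [120, 114, 99, 73, 56, 55, 55, 54, 53, 52, 54, 53, 54, 54] R290: [137, 134, 125, 105, 79, 60, 57, 57, 63, 72, 87, 100, 105, 106]
225 T138: [110, 110, 109, 94, 73, 64, 60, 61, 60, 60, 61, 61] B200: [125, 117, 109, 106, 109, 107, 101, 88, 70, 62, 61, 61, 62, 68, 82, 99, 108, 112, 112, 114]
250 T138: [111, 113, 115, 112, 96, 75, 63, 61, 61, 61, 61, 61] B200: [134, 128, 122, 118, 116, 115, 107, 99, 87, 73, 65, 63, 62, 63, 70, 86, 103, 111, 113, 113]
280 T138: [114, 115, 114, 111, 101, 86, 71, 63, 62, 62, 61, 62] B200: [138, 134, 129, 123, 119, 115, 116, 110, 97, 81, 68, 63, 63, 63, 65, 74, 91, 106, 110, 110]
```

Run:
```python
from h import *
c=cam(load('top0.npz'));o=lambda x,y:onz(c,(x+.0,y+.0),.17).round(4)
L=[o(209.4,152),o(205.2,200)];Rr=[o(295.6,152),o(294.0,200)]
T=[o(225,139.9),o(250,141),o(280,141.7)];B=[o(225,207.3),o(250,208.3),o(280,208.9)]
print(L,Rr);print(T,B)
print('T inner hyp',[o(225,141.4),o(280,143.2)])
```

```text
[array([0.6463, 0.2724, 0.17  ]), array([0.5223, 0.2779, 0.17  ])] [array([0.6418, 0.0529, 0.17  ]), array([0.5182, 0.0574, 0.17  ])]
[array([0.6778, 0.2336, 0.17  ]), array([0.6735, 0.1694, 0.17  ]), array([0.67  , 0.0926, 0.17  ])] [array([0.503, 0.228, 0.17 ]), array([0.4994, 0.166 , 0.17  ]), array([0.4966, 0.0919, 0.17  ])]
T inner hyp [array([0.6738, 0.2334, 0.17  ]), array([0.666 , 0.0926, 0.17  ])]
```

```bash
python3 -m pendant '[[1,[-20,5,0],[0,0,0.5]],[1,[-21,6,20],[0,0,0]],[1,[0,0,40],[0,0,0]],[1,[0,0,50],[0,0,0]],[1,[0,0,50],[0,0,0]],[1,[0,0,40],[0,0,0]],[1,[0,0,20],[0,0,0]],[1,[0,0,0],[0,0,0]]]'
python3 - <<'E'
from h import *
go([.586,.166,.102],87.4)
E
```

```text
clock: 8.12
tool_pos: [0.5854, 0.1627, 0.1151]
eef_rot: [0.024, 1.0, -0.001, -0.002]
contact_force: [0.7, -0.2, -4.0]
opening: 0.645
finger_force: 20.0
pos [0.5854 0.1627 0.1151] yaw 87.3 q7 0.97 t 8.12 F [ 0.7 -0.2 -4. ] open 0.64 ff 20.0
 shift [-0.5  3.4 13.1] turn [[-0.2, -0.2, -0.1], [-0.3, 0.3, 179.9]]
```

```bash
python3 -m pendant '[[1,[0,3,4],[0,0,0]],[1,[0,0,4],[0,0,0]],[1,[0,0,2],[0,0,0]],[1,[0,0,0],[0,0,0]]]'; python3 -m pendant '[[1,[0,0,1.5],[0,0,0]],[1,[0,0,0],[0,0,0]]]'; python3 -m pendant '[[1,[0,0,1],[0,0,0]],[1,[0,0,0],[0,0,0]]]'
```

```text
clock: 8.62
tool_pos: [0.5864, 0.1685, 0.1069]
eef_rot: [0.022, 1.0, -0.0, 0.0]
contact_force: [-0.8, -0.1, -4.2]
opening: 0.644
finger_force: 20.0
clock: 8.88
tool_pos: [0.5864, 0.1685, 0.1052]
eef_rot: [0.022, 1.0, 0.0, -0.0]
contact_force: [1.0, -0.4, -3.8]
opening: 0.645
finger_force: 20.0
clock: 9.12
tool_pos: [0.5863, 0.1685, 0.1041]
eef_rot: [0.022, 1.0, -0.0, -0.0]
contact_force: [-0.2, 0.6, -2.6]
opening: 0.644
finger_force: 20.0
```

```bash
python3 -m pendant '[[1,[0,0,1],[0,0,0]],[1,[0,0,0],[0,0,0]]]';python3 -m pendant '[[1,[0,0,1],[0,0,0]],[1,[0,0,0],[0,0,0]]]'
```

```text
clock: 9.38
tool_pos: [0.5863, 0.1685, 0.1031]
eef_rot: [0.022, 1.0, -0.0, -0.0]
contact_force: [-0.1, -0.1, -2.9]
opening: 0.645
finger_force: 20.0
clock: 9.62
tool_pos: [0.5863, 0.1685, 0.1021]
eef_rot: [0.022, 1.0, 0.0, -0.0]
contact_force: [-0.0, -0.3, -3.2]
opening: 0.643
finger_force: 20.0
```

```bash
for i in 1 2; do python3 -m pendant '[[1,[0,0,1],[0,0,0]],[1,[0,0,0],[0,0,0]]]' | grep -E 'pos|contact';done
```

```text
tool_pos: [0.5864, 0.1687, 0.1017]
contact_force: [-1.4, 0.6, 2.3]
tool_pos: [0.5864, 0.1687, 0.1016]
contact_force: [-4.3, -0.4, 9.8]
```

```bash
python3 -m pendant '[[1,[0,0,-1],[0,0,0]],[0.2,[0,0,0],[0,0,0]],[-0.3,[0,0,0],[0,0,0]],[-1,[0,0,0],[0,0,0]],[-1,[0,0,0],[0,0,0]],[-1,[0,0,-15],[0,0,0]],[-1,[0,0,-40],[0,0,0]],[-1,[0,0,-60],[0,0,0]]]'
python3 -m pendant '[[-1,[0,0,-60],[0,0,0]],[-1,[60,0,-40],[0,0,0]],[-1,[0,0,0],[0,0,0]]]'
python3 - <<'E'
from h import *
snap('wrist','w3');go([.664,-.12,.25],87.4)
E
```

```text
clock: 11.12
tool_pos: [0.5856, 0.1681, 0.217]
eef_rot: [0.022, 1.0, -0.0, -0.001]
contact_force: [1.1, -0.5, -0.5]
opening: 1.001
finger_force: 0.0
clock: 11.5
tool_pos: [0.5329, 0.1723, 0.3151]
eef_rot: [0.021, 1.0, 0.001, 0.002]
contact_force: [-0.2, 0.5, -0.1]
opening: 1.004
finger_force: 0.0
pos [0.5341 0.1714 0.3133] yaw 87.5 q7 0.99 t 11.55 F [-0.1 -0.5 -0.9] open 1.00 ff 0.0
 shift [-142.2 -285.5   63.4] turn [[0.1, 0.2, 0.1], [-0.3, 0.1, -179.9]]
```

View pics/w3.png

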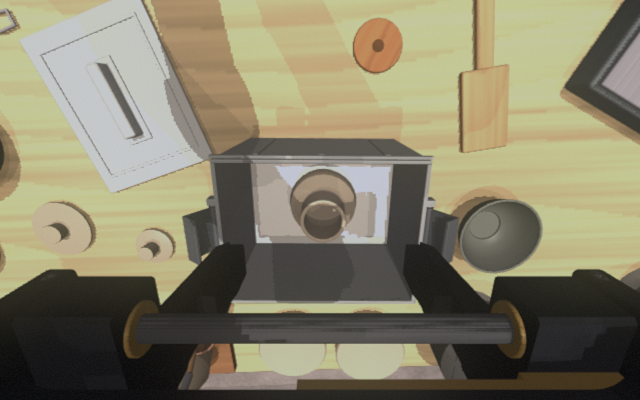

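```bash
python3 - <<'E'
from h import *
c=cam(load('w3.npz'),r.get_state());print(proj(c,[.5863,.1685,.129]),onz(c,(323.5,219),.129))
go([.61,-.12,.22],87.4)
E
python3 -m pendant '[[-1,[-10,-50,0],[0,0,0]],[-1,[-10,-55,0],[0,0,0]],[-1,[-10,-55,0],[0,0,0]],[-1,[-15,-55,0],[0,0,0]],[-1,[-15,-45,30],[0,0,0]],[-1,[-10,-20,40],[0,0,0]],[-1,[0,0,20],[0,0,0]],[-1,[0,0,0],[0,0,0]]]'
python3 - <<'E'
from h import *
d,c,s=snap('wrist','w4');print(proj(c,[.664,-.1195,.038]))
go([.664,-.1195,.02],87.4)
g=d['img'].astype(int);print(d['img'][150:300,230:410].shape)
cv2.imwrite('pics/w4c.png',cv2.resize(d['img'][130:280,210:430,::-1],None,fx=3,fy=3,interpolation=cv2.INTER_CUBIC))
E
```

```text
[322.20099583 219.72911322] [0.58542961 0.1700945  0.129     ]
pos [0.5341 0.1714 0.3133] yaw 87.5 q7 0.99 t 11.55 F [-0.1 -0.5 -0.9] open 1.00 ff 0.0
 shift [ -88.1 -287.9   93.2] turn [[0.1, 0.2, 0.1], [-0.3, 0.1, -179.9]]
clock: 12.55
tool_pos: [0.5908, -0.1127, 0.2183]
eef_rot: [0.023, 1.0, 0.0, -0.003]
contact_force: [0.4, 0.7, 0.3]
opening: 1.001
finger_force: 0.0
[320.0897446  238.67784711]
pos [ 0.5918 -0.1123  0.2198] yaw 87.4 q7 1.47 t 12.60 F [-0.4  0.3  0.3] open 1.00 ff 0.0
 shift [-72.9  -4.  199.7] turn [[0.0, -0.1, 0.0], [0.2, 0.0, -180.0]]
(150, 180, 3)
```

View pics/w4c.png

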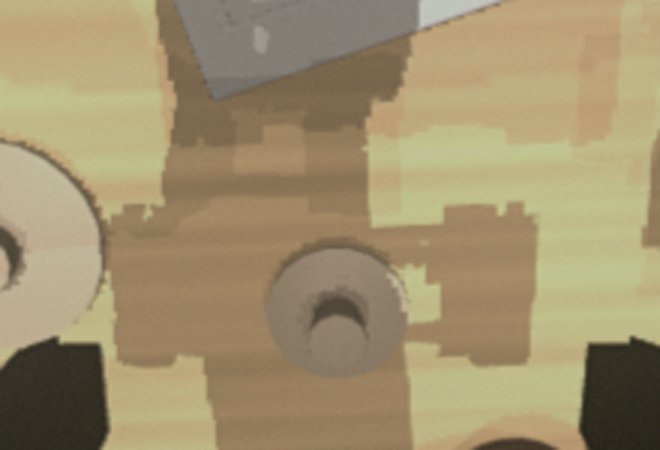

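Run:
```python
from h import *
s=r.get_state();c=cam(load('w4.npz'),s)
print(onz(c,(322.3,243.3),.038),onz(c,(322.3,234),.013),proj(c,[.664,-.1195,.013]))
go([.6605,-.1185,.007],87.4)
```

```text
[ 0.67275114 -0.11671043  0.038     ] [ 0.67195323 -0.11682274  0.013     ] [319.92844952 228.46613334]
pos [ 0.5918 -0.1123  0.2198] yaw 87.4 q7 1.47 t 12.60 F [-0.4  0.3  0.3] open 1.00 ff 0.0
 shift [-69.4  -3.2 212.7] turn [[0.0, -0.1, 0.0], [0.2, 0.0, -180.0]]
```

```bash
python3 -m pendant '[[-1,[-25,-3,40],[0,0,0]],[-1,[-25,-2,40],[0,0,0]],[-1,[0,0,35],[0,0,0]],[-1,[0,0,0],[0,0,0]],[-1,[0,0,0],[0,0,0]]]'
python3 - <<'E'
from h import *
S=[r.get_state()]
d,c,s=snap('wrist','w5');print(s['tool_pos'],proj(c,[.668,-.1195,.038]),proj(c,[.668,-.1195,.013]))
cv2.imwrite('pics/w5c.png',cv2.resize(d['img'][130:330,180:460,::-1],None,fx=2.8,fy=2.8,interpolation=cv2.INTER_CUBIC))
E
```

```text
clock: 13.22
tool_pos: [0.6428, -0.1191, 0.1079]
eef_rot: [0.022, 1.0, -0.0, 0.001]
contact_force: [0.3, -0.1, -0.1]
opening: 1.005
finger_force: 0.0
[ 0.64284705 -0.11914552  0.10785241] [323.18000063 243.2840876 ] [323.28174063 230.29618086]
```

View pics/w5c.png

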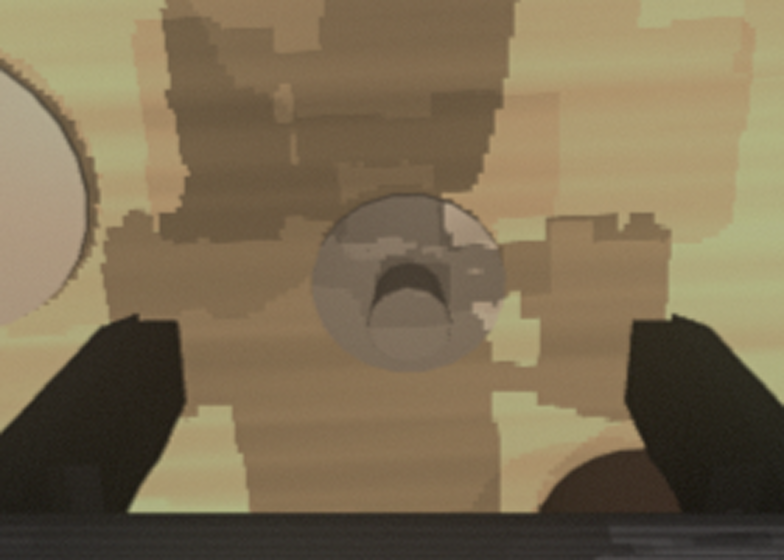

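Run:
```python
from h import *
c=cam(load('w5.npz'),r.get_state());print('lid',onz(c,(326.1,246.1),.038),onz(c,(325.7,230.7),.013))
t=load('top0.npz');ct=cam(t);hsv=cv2.cvtColor(t['img'],cv2.COLOR_RGB2HSV)
m=(t['img'].max(2)<75).astype(np.uint8);m[:, :300]=0;m[:,360:]=0;m[:90]=0;m[145:]=0
ys,xs=np.nonzero(m);print(xs.min(),xs.max(),ys.min(),ys.max(),np.median(xs))
for z in (0,.1): print(z,onz(ct,(xs.min(),120),z),onz(ct,(xs.max(),120),z),onz(ct,(331,ys.max()),z),onz(ct,(331,ys.min()),z))
s0=load('scene0.npz');cs=cam(s0)
print('scene pot rim centre (281,281)@.1',onz(cs,(281,281),.1),'base bottom (281,311)@0',onz(cs,(281,311),0))
print('scene lid (272,264)',onz(cs,(272,264),.03))
```

```text
lid [ 0.67112531 -0.11740549  0.038     ] [ 0.6689802  -0.11752727  0.013     ]
319 359 90 135 334.0
0 [ 0.79852662 -0.00628171  0.        ] [ 0.79579205 -0.12892652  0.        ] [ 0.74925827 -0.04207646  0.        ] [ 0.89697051 -0.04527472  0.        ]
0.1 [ 0.75611043 -0.00709639  0.1       ] [ 0.75363729 -0.11801592  0.1       ] [ 0.71155231 -0.03946903  0.1       ] [ 0.84514274 -0.04236152  0.1       ]
scene pot rim centre (281,281)@.1 [ 0.77340814 -0.039669    0.1       ] base bottom (281,311)@0 [ 0.80650098 -0.03398965  0.        ]
scene lid (272,264) [ 0.68666574 -0.10752583  0.03      ]
```

```bash
python3 -m pendant '[[-1,[-14,0,0],[0,0,-10]],[-1,[-13,0,0],[0,0,-10]],[-1,[0,0,0],[0,0,0]]]' >/dev/null
python3 - <<'E'
from h import *
go([.670,-.118,.0165],107.4)
E
```

```text
pos [ 0.6701 -0.1182  0.1079] yaw 107.3 q7 1.72 t 13.65 F [-0.2  0.6 -0.1] open 1.00 ff 0.0
 shift [ 0.5  0.3 91.4] turn [[-0.0, 0.2, -0.1], [0.4, 0.1, 179.9]]
```

```bash
python3 -m pendant '[[-1,[0,0,40],[0,0,0]],[-1,[0,0,35],[0,0,0]],[-1,[0,0,14],[0,0,0]],[-1,[0,0,2],[0,0,0]],[1,[0,0,0],[0,0,0]],[1,[0,0,0],[0,0,0]],[1,[0,0,0],[0,0,0]],[1,[0,0,0],[0,0,0]]]' 12
python3 -m pendant '[[1,[0,0,0],[0,0,0]],[1,[0,0,0],[0,0,0]],[1,[0,0,0],[0,0,0]],[1,[0,0,0],[0,0,0]]]' 12
```

```text
clock: 14.65
tool_pos: [0.6687, -0.1182, 0.0153]
eef_rot: [-0.151, 0.988, -0.0, 0.0]
contact_force: [-0.1, 0.1, 0.5]
opening: 0.569
finger_force: 0.0
clock: 15.15
tool_pos: [0.6685, -0.1182, 0.0149]
eef_rot: [-0.152, 0.988, -0.0, 0.0]
contact_force: [0.3, -0.2, 0.0]
opening: 0.259
finger_force: 11.9
```

```bash
python3 -m pendant '[[1,[0,0,-15],[0,0,0]],[1,[0,0,-45],[0,0,0]],[1,[0,0,-60],[0,0,0]],[1,[0,0,-60],[0,0,0]],[1,[0,20,-40],[0,0,0]],[1,[-1,45,-15],[0,0,0]],[1,[-1,50,0],[0,0,0]],[1,[-1,50,0],[0,0,0]]]'
python3 -m pendant '[[1,[-1,50,0],[0,0,0]],[1,[-1,45,0],[0,0,0]],[1,[-1,28,0],[0,0,0]],[1,[0,9,0],[0,0,0]],[1,[0,0,0],[0,0,0]],[1,[0,0,0],[0,0,0]]]'
python3 - <<'E'
from h import *
go([.5855,.168,.15],107.4)
E
```

```text
clock: 16.15
tool_pos: [0.6213, 0.0416, 0.2513]
eef_rot: [-0.151, 0.988, 0.0, 0.001]
contact_force: [0.5, -0.0, -1.0]
opening: 0.257
finger_force: 12.0
clock: 16.9
tool_pos: [0.5858, 0.1647, 0.25]
eef_rot: [-0.15, 0.989, -0.001, 0.0]
contact_force: [0.1, -0.7, 0.1]
opening: 0.261
finger_force: 12.0
pos [0.5858 0.1647 0.25  ] yaw 107.3 q7 1.30 t 16.90 F [ 0.1 -0.7  0.1] open 0.26 ff 12.0
 shift [-0.6  3.4 99.9] turn [[-0.1, -0.0, -0.1], [-0.0, 0.1, 179.9]]
```

```bash
python3 -m pendant '[[1,[0,3,30],[0,0,0]],[1,[0,0,40],[0,0,0]],[1,[0,0,20],[0,0,0]],[1,[0,0,8],[0,0,0]],[1,[0,0,0],[0,0,0]]]'
for i in 1 2 3 4; do python3 -m pendant '[[1,[0,0,2],[0,0,0]],[1,[0,0,0],[0,0,0]]]' | grep -E 'pos|contact';done
```

```text
clock: 17.52
tool_pos: [0.5847, 0.169, 0.1519]
eef_rot: [-0.151, 0.989, -0.0, -0.0]
contact_force: [0.3, 1.1, -1.0]
opening: 0.258
finger_force: 12.0
tool_pos: [0.5847, 0.1699, 0.1506]
contact_force: [-0.7, 0.8, -0.8]
tool_pos: [0.5842, 0.1699, 0.1479]
contact_force: [-0.1, -0.1, -0.8]
tool_pos: [0.5841, 0.1698, 0.1457]
contact_force: [-0.9, -0.6, 0.0]
tool_pos: [0.5841, 0.1698, 0.1436]
contact_force: [-0.5, 0.6, -0.3]
```

```bash
python3 -m pendant '[[1,[-1,-1,0],[0,0,0]],[1,[0,0,2],[0,0,0]],[1,[0,0,0],[0,0,0]]]'| grep -E 'pos|contact'
for i in 1 2; do python3 -m pendant '[[1,[0,0,1.5],[0,0,0]],[1,[0,0,0],[0,0,0]]]' | grep -E 'pos|contact';done
```

```text
tool_pos: [0.5854, 0.1691, 0.1417]
contact_force: [-0.4, 0.5, -1.1]
tool_pos: [0.5855, 0.1692, 0.1403]
contact_force: [-0.2, -0.6, -0.2]
tool_pos: [0.5855, 0.1691, 0.1388]
contact_force: [0.7, 0.3, -0.4]
```

Flange is in the bore (below 0.144 without contact).

```bash
for i in 1 2 3; do python3 -m pendant '[[1,[0,0,1],[0,0,0]],[1,[0,0,0],[0,0,0]]]' | grep -E 'pos|contact';done
```

```text
tool_pos: [0.5855, 0.1691, 0.1378]
contact_force: [-0.5, -0.2, -0.9]
tool_pos: [0.5855, 0.1692, 0.1368]
contact_force: [-0.5, -1.1, -0.5]
tool_pos: [0.5856, 0.1692, 0.1359]
contact_force: [-0.6, -0.5, 0.0]
```

```bash
for i in 1 2; do python3 -m pendant '[[1,[0,0,0.7],[0,0,0]],[1,[0,0,0],[0,0,0]]]' | grep -E 'pos|contact';done
```

```text
tool_pos: [0.5857, 0.1691, 0.1357]
contact_force: [-0.7, -0.7, 4.1]
tool_pos: [0.5858, 0.1691, 0.1355]
contact_force: [-2.6, -1.3, 9.4]
```

```bash
python3 -m pendant '[[1,[0,0,-0.7],[0,0,0]],[0.3,[0,0,0],[0,0,0]],[0,[0,0,0],[0,0,0]],[-0.4,[0,0,0],[0,0,0]],[-0.4,[0,0,-5],[0,0,0]],[-0.4,[0,0,-40],[0,0,0]],[-0.4,[0,0,-60],[0,0,0]],[-0.4,[0,-20,-40],[0,0,0]]]'
python3 - <<'E'
from h import *
d,c,s=snap('top','t2')
hsv=cv2.cvtColor(d['img'],cv2.COLOR_RGB2HSV)
for src in ('top0','t2'):
    im=load(src+'.npz')['img'];hsv=cv2.cvtColor(im,cv2.COLOR_RGB2HSV)
    m=((hsv[...,1]<50)&(hsv[...,2]>80)).astype(np.uint8);m[:180]=0;m[300:]=0;m[:,:305]=0;m[:,415:]=0
    n=max(cv2.findContours(m,0,2)[0],key=cv2.contourArea);h=cv2.convexHull(n)[:,0]
    P=np.array([onz(c,p,.012)[:2] for p in h]);rr=cv2.minAreaRect((P*1000).astype(np.float32));print(src,cv2.contourArea(n),rr)
go([.44,-.113,.25],106.3)
E
```

```text
clock: 21.65
tool_pos: [0.5914, 0.1519, 0.2824]
eef_rot: [-0.153, 0.988, 0.001, 0.001]
contact_force: [-0.3, -0.1, 0.7]
opening: 0.704
finger_force: 0.0
top0 5046.5 ((441.068603515625, -112.2501220703125), (232.2515106201172, 182.2053985595703), 16.471092224121094)
t2 4952.5 ((441.7430725097656, -113.30066680908203), (231.59982299804688, 180.0080108642578), 16.402395248413086)
pos [0.5954 0.1475 0.2872] yaw 107.3 q7 1.35 t 21.70 F [ 2.6 -1.7  3.1] open 0.71 ff 0.0
 shift [ 226.  -202.6   35.5] turn [[-0.2, 0.6, 1.0], [-0.9, -0.2, -179.0]]
```

```bash
python3 -m pendant '[[-1,[42,-37,0],[0,0,1]],[-1,[45,-40,0],[0,0,0]],[-1,[45,-40,0],[0,0,0]],[-1,[45,-40,0],[0,0,20]],[-1,[40,-38,20],[0,0,0]],[-1,[0,0,60],[0,0,0]],[-1,[0,0,40],[0,0,0]],[-1,[0,0,0],[0,0,0]]]'
python3 - <<'E'
from h import *
go([.441,-.113,.0165],106.4)
E
```

```text
clock: 22.7
tool_pos: [0.4287, -0.0929, 0.1581]
eef_rot: [-0.05, 0.999, 0.0, -0.003]
contact_force: [0.2, -0.6, 1.2]
opening: 0.997
finger_force: 0.0
pos [ 0.4287 -0.0929  0.1581] yaw 95.7 q7 1.46 t 22.70 F [ 0.2 -0.6  1.2] open 1.00 ff 0.0
 shift [-11.2 -21.4 141.5] turn [[0.1, -0.4, -10.7], [-0.6, -0.2, 169.3]]
```

```bash
python3 -m pendant '[[-1,[-11,-21,20],[0,0,-5.3]],[-1,[0,0,20],[0,0,-5.4]],[-1,[0,0,0],[0,0,0]]]'
python3 - <<'E'
from h import *
go([.441,-.113,.0165],106.4)
d,c,s=snap('wrist','w6')
hsv=cv2.cvtColor(d['img'],cv2.COLOR_RGB2HSV)
print(d['img'][200,250:400:10].tolist(), [proj(c,[.441+.05*k*np.cos(.286),-.113+.05*k*np.sin(.286),.038]).round(0) for k in (-1,0,1)])
cv2.imwrite('pics/w6s.png',d['img'][:,:,::-1])
E
```

```text
clock: 23.08
tool_pos: [0.4441, -0.1128, 0.1206]
eef_rot: [-0.142, 0.99, -0.0, -0.0]
contact_force: [0.5, 0.2, 0.9]
opening: 1.001
finger_force: 0.0
pos [ 0.4441 -0.1128  0.1206] yaw 106.3 q7 1.58 t 23.07 F [0.5 0.2 0.9] open 1.00 ff 0.0
 shift [  3.    0.7 104.1] turn [[-0.0, -0.0, -0.1], [-0.0, 0.0, 179.9]]
[[99, 94, 89], [98, 95, 89], [96, 93, 87], [98, 95, 90], [96, 91, 86], [96, 93, 89], [109, 105, 99], [106, 101, 97], [109, 105, 99], [96, 92, 89], [98, 93, 90], [96, 93, 88], [156, 151, 142], [158, 155, 147], [162, 164, 155]] [array([323., 142.]), array([323., 205.]), array([323., 259.])]
```

View pics/w6s.png

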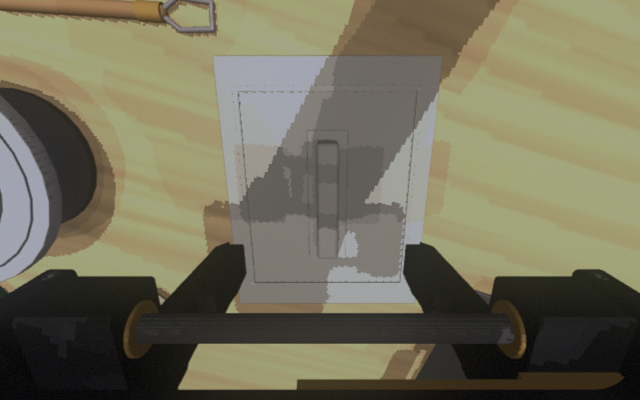

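```bash
python3 -m pendant '[[-1,[3,3,45],[0,0,0]],[-1,[0,0,40],[0,0,0]],[-1,[0,0,18],[0,0,0]],[0,[0,0,0],[0,0,0]],[1,[0,0,0],[0,0,0]],[1,[0,0,0],[0,0,0]],[1,[0,0,0],[0,0,0]],[1,[0,0,0],[0,0,0]]]' 30
python3 -m pendant '[[1,[0,0,0],[0,0,0]],[1,[0,0,0],[0,0,0]],[1,[0,0,0],[0,0,0]],[1,[0,0,0],[0,0,0]]]' 30
```

```text
clock: 24.12
tool_pos: [0.4424, -0.1114, 0.0212]
eef_rot: [-0.142, 0.99, 0.0, -0.001]
contact_force: [-1.1, 1.0, 0.3]
opening: 0.46
finger_force: 0.0
clock: 24.62
tool_pos: [0.4422, -0.1113, 0.0208]
eef_rot: [-0.143, 0.99, 0.0, -0.002]
contact_force: [-0.8, 0.2, 1.1]
opening: 0.198
finger_force: 30.0
```

```bash
python3 -m pendant '[[1,[0,0,-10],[0,0,0]],[1,[0,0,-40],[0,0,0]],[1,[0,0,-55],[0,0,4]],[1,[0,0,-55],[0,0,8]],[1,[0,0,-50],[0,0,9]],[1,[0,0,-20],[0,0,10]],[1,[0,0,0],[0,0,10]],[1,[0,0,0],[0,0,10]]]'
python3 -m pendant '[[1,[0,0,0],[0,0,10]],[1,[0,0,0],[0,0,10]],[1,[0,0,0],[0,0,10]],[1,[0,0,0],[0,0,10]],[1,[0,0,0],[0,0,10]],[1,[0,0,0],[0,0,8]],[1,[0,0,0],[0,0,0]]]'
python3 - <<'E'
from h import *
go([.5865,.1655,.25],-2.6)
E
```

```text
clock: 25.62
tool_pos: [0.4419, -0.1116, 0.2515]
eef_rot: [0.3, 0.954, -0.001, -0.002]
contact_force: [0.0, 0.1, -2.5]
opening: 0.199
finger_force: 30.0
clock: 26.5
tool_pos: [0.4421, -0.1111, 0.251]
eef_rot: [0.722, 0.691, -0.002, -0.002]
contact_force: [-0.1, 0.2, -2.6]
opening: 0.2
finger_force: 30.0
pos [ 0.4421 -0.1111  0.251 ] yaw -2.5 q7 0.09 t 26.50 F [-0.1  0.2 -2.6] open 0.20 ff 30.0
 shift [282.7 132.2   0.5] turn [[-0.3, -0.0, 0.1], [0.0, -0.4, -179.9]]
```

```bash
python3 -m pendant '[[1,[20,9,0],[0,0,0]],[1,[45,21,0],[0,0,0]],[1,[50,23,0],[0,0,0]],[1,[50,24,0],[0,0,0]],[1,[50,24,0],[0,0,0]],[1,[40,19,0],[0,0,0]],[1,[20,9,0],[0,0,0]],[1,[8,3,0],[0,0,0]]]'
python3 -m pendant '[[1,[0,0,0],[0,0,0]],[1,[0,0,0],[0,0,0]]]' >/dev/null
python3 - <<'E'
from h import *
go([.5865,.1655,.19],-2.6)
d,c,s=snap('wrist','w7')
print(d['tool_from_camera'].round(3).tolist())
d,c,s=snap('top','t3');g=d['img'].mean(2).astype(int)
P=s['tool_pos'];z=P[2]-.0208+.014
e=np.array([np.cos(np.radians(87.4)),np.sin(np.radians(87.4)),0]);f=np.array([e[1],-e[0],0])
for n,v in (('+y',e*.114),('-y',-e*.114),('+x',f*.089),('-x',-f*.089)):
    print(n,proj(c,np.r_[P[:2],z]+v).round(1))
E
```

```text
clock: 27.5
tool_pos: [0.5873, 0.1667, 0.25]
eef_rot: [0.722, 0.692, -0.001, -0.002]
contact_force: [-0.9, 0.2, -3.3]
opening: 0.205
finger_force: 30.0
pos [0.5873 0.1634 0.2505] yaw -2.7 q7 -0.38 t 27.75 F [-0.5 -0.3 -2.9] open 0.20 ff 30.0
 shift [ 2.2 -0.6 60.5] turn [[-0.3, 0.1, -0.1], [0.1, 0.4, 179.9]]
[[-0.001, 0.947, 0.32, 0.085], [1.0, 0.001, 0.001, -0.001], [0.001, 0.32, -0.947, -0.146], [0.0, 0.0, 0.0, 1.0]]
+y [196.3 164.4]
-y [294.6 166.8]
+x [247.9 129. ]
-x [242.7 203.5]
```

Run:
```python
from h import *
d=load('t3.npz');c=cam(d);im=d['img'];hsv=cv2.cvtColor(im,cv2.COLOR_RGB2HSV)
for y in (145,155,185,195): print(y,im[y,188:206,2].tolist(),im[y,286:304,2].tolist())
for x in (215,270,285): print(x,im[120:138,x,2].tolist(),im[194:212,x,2].tolist())
```

```text
145 [47, 47, 47, 48, 49, 47, 47, 50, 47, 47, 47, 47, 45, 43, 42, 44, 42, 43] [155, 159, 161, 161, 161, 163, 166, 168, 164, 144, 106, 83, 84, 87, 87, 87, 88, 88]
155 [51, 51, 48, 50, 49, 49, 49, 49, 46, 47, 49, 47, 47, 46, 45, 44, 46, 44] [155, 158, 162, 163, 162, 164, 162, 158, 146, 115, 80, 62, 63, 72, 82, 85, 87, 89]
185 [49, 48, 45, 46, 46, 46, 45, 43, 41, 40, 39, 41, 39, 38, 39, 36, 37, 36] [115, 114, 114, 114, 113, 114, 113, 102, 80, 64, 58, 60, 68, 75, 74, 67, 64, 64]
195 [46, 45, 42, 41, 40, 40, 37, 38, 36, 36, 38, 36, 36, 36, 37, 34, 35, 35] [114, 113, 113, 115, 115, 114, 110, 98, 75, 60, 57, 60, 60, 65, 70, 70, 72, 70]
215 [41, 42, 41, 41, 43, 45, 44, 44, 42, 44, 42, 41, 42, 42, 42, 41, 40, 41] [35, 36, 36, 35, 34, 35, 33, 36, 36, 37, 37, 38, 36, 35, 35, 37, 37, 32]
270 [120, 120, 121, 122, 122, 122, 120, 116, 112, 112, 112, 111, 111, 111, 110, 108, 107, 110] [114, 116, 116, 115, 113, 116, 119, 123, 121, 117, 105, 89, 82, 77, 70, 62, 60, 62]
285 [119, 119, 122, 124, 123, 122, 119, 115, 112, 119, 136, 156, 166, 169, 169, 169, 168, 164] [115, 114, 113, 115, 114, 115, 115, 114, 114, 114, 107, 96, 84, 77, 73, 66, 62, 61]
```

```bash
python3 -m pendant '[[1,[2,-1,20],[0,0,0]],[1,[0,0,25],[0,0,0]],[1,[0,0,9],[0,0,0]],[1,[0,0,0],[0,0,0]],[1,[0,0,0],[0,0,0]]]' | grep -E 'pos|contact'
for i in 1 2 3 4; do python3 -m pendant '[[1,[0,0,2],[0,0,0]],[1,[0,0,0],[0,0,0]]]' | grep -E 'pos|contact';done
```

```text
tool_pos: [0.5874, 0.1674, 0.1975]
contact_force: [-0.0, 0.2, -2.8]
tool_pos: [0.5868, 0.1674, 0.1948]
contact_force: [-1.1, -1.3, -1.7]
tool_pos: [0.5865, 0.1674, 0.1923]
contact_force: [-0.3, -0.3, -2.4]
tool_pos: [0.5865, 0.1673, 0.1903]
contact_force: [-0.0, 0.1, -2.1]
tool_pos: [0.5866, 0.1674, 0.1883]
contact_force: [0.6, -0.4, -3.0]
```

```bash
for i in 1 2 3; do python3 -m pendant '[[1,[0,0,1.5],[0,0,0]],[1,[0,0,0],[0,0,0]]]' | grep -E 'pos|contact';done
```

```text
tool_pos: [0.5866, 0.1673, 0.1869]
contact_force: [0.1, 0.5, -2.5]
tool_pos: [0.5866, 0.1673, 0.1854]
contact_force: [-0.1, -0.3, -3.2]
tool_pos: [0.5866, 0.1673, 0.1839]
contact_force: [0.9, 0.2, -3.1]
```

```bash
for i in 1 2 3; do python3 -m pendant '[[1,[0,0,0.8],[0,0,0]],[1,[0,0,0],[0,0,0]]]' | grep -E 'pos|contact';done
```

```text
tool_pos: [0.5867, 0.1674, 0.1833]
contact_force: [-0.7, -0.1, -2.5]
tool_pos: [0.5867, 0.1674, 0.1827]
contact_force: [-0.5, -1.4, 0.3]
tool_pos: [0.5867, 0.1674, 0.1827]
contact_force: [-3.3, -0.4, 7.1]
```

```bash
python3 -m pendant '[[1,[0,0,-0.8],[0,0,0]],[0,[0,0,0],[0,0,0]],[-0.5,[0,0,0],[0,0,0]],[-0.5,[0,0,0],[0,0,0]],[-0.5,[0,0,-30],[0,0,0]],[0,[0,0,-50],[0,0,0]],[1,[45,0,0],[0,0,0]],[1,[50,0,0],[0,0,0]]]' 20
python3 -m pendant '[[1,[50,0,0],[0,0,0]],[1,[45,0,0],[0,0,0]],[1,[0,0,0],[0,0,0]],[1,[0,0,0],[0,0,0]],[1,[0,0,0],[0,0,0]]]'
python3 - <<'E'
from h import *
ct=np.array([.5867,.1665,0]);e=np.array([.0454,.999,0])
go(ct+e*.185+[0,0,.165],-2.6);go(ct+e*.133+[0,0,.172],-2.6)
d,c,s=snap('top','t4');d2,c2,s2=snap('scene','s4')
E
```

```text
clock: 31.98
tool_pos: [0.5921, 0.2624, 0.2635]
eef_rot: [0.724, 0.69, -0.0, -0.001]
contact_force: [0.6, 0.8, -0.0]
opening: 0.338
finger_force: 0.0
clock: 32.6
tool_pos: [0.5962, 0.3551, 0.2626]
eef_rot: [0.724, 0.69, -0.001, -0.001]
contact_force: [-0.2, -0.4, -0.2]
opening: 0.002
finger_force: 0.0
pos [0.5962 0.3551 0.2626] yaw -2.8 q7 -0.63 t 32.60 F [-0.2 -0.4 -0.2] open 0.00 ff 0.0
 shift [-3.7 -0.7 97.6] turn [[-0.2, 0.1, -0.2], [0.1, 0.3, 179.8]]
pos [0.5962 0.3551 0.2626] yaw -2.8 q7 -0.63 t 32.60 F [-0.2 -0.4 -0.2] open 0.00 ff 0.0
 shift [-55.7  -0.5  90.7] turn [[-0.2, 0.1, -0.2], [0.1, 0.3, 179.8]]
```

```bash
python3 -m pendant '[[1,[0,0,45],[0,0,0]],[1,[0,0,40],[0,0,0]],[1,[0,0,12],[0,0,0]],[1,[-15,0,0],[0,0,0]],[1,[-10,0,0],[0,0,0]],[1,[0,0,0],[0,0,0]]]'
for i in 1 2 3; do python3 -m pendant '[[1,[-4,0,-1],[0,0,0]],[1,[-4,0,-1],[0,0,0]]]' | grep -E 'pos|contact';done
```

```text
clock: 33.45
tool_pos: [0.5956, 0.3304, 0.1673]
eef_rot: [0.724, 0.69, -0.0, -0.001]
contact_force: [0.1, -0.2, 0.7]
opening: 0.006
finger_force: 0.0
tool_pos: [0.5938, 0.3245, 0.1679]
contact_force: [-0.6, -0.7, 0.3]
tool_pos: [0.5935, 0.3184, 0.1702]
contact_force: [0.2, 5.1, 4.6]
tool_pos: [0.5932, 0.3084, 0.1719]
contact_force: [1.1, 3.1, 2.3]
```

```bash
for i in 1 2; do python3 -m pendant '[[1,[-2,0,-0.5],[0,0,0]],[1,[-2,0,-0.5],[0,0,0]]]' | grep -E 'pos|contact';done; for i in 1 2; do python3 -m pendant '[[1,[-1,0,0],[0,0,0]],[1,[-1,0,0],[0,0,0]]]' | grep -E 'pos|contact';done
```

```text
tool_pos: [0.5929, 0.3033, 0.1722]
contact_force: [0.3, 1.8, 1.8]
tool_pos: [0.5926, 0.3008, 0.1729]
contact_force: [2.3, 5.9, -4.2]
tool_pos: [0.5926, 0.3008, 0.173]
contact_force: [2.0, 7.5, -4.3]
tool_pos: [0.5925, 0.3006, 0.1731]
contact_force: [3.8, 10.8, -6.3]
```

```bash
python3 -m pendant '[[1,[-2,0,0],[0,0,0]],[1,[0,0,0],[0,0,0]],[1,[10,0,0],[0,0,0]],[1,[35,0,0],[0,0,0]],[1,[0,0,-50],[0,0,0]],[1,[0,0,-45],[0,0,0]],[1,[-50,0,0],[0,0,0]],[1,[-60,0,0],[0,0,0]]]'
python3 -m pendant '[[1,[-60,0,0],[0,0,0]],[1,[-60,0,0],[0,0,0]],[1,[-60,0,0],[0,0,0]],[1,[-60,0,0],[0,0,0]],[1,[-15,0,0],[0,0,0]],[1,[0,0,0],[0,0,0]],[1,[0,0,0],[0,0,0]]]'
python3 - <<'E'
from h import *
ct=np.array([.5867,.1665,0]);e=np.array([.0454,.999,0])
go(ct-e*.185+[0,0,.165],-2.6)
E
```

```text
clock: 36.2
tool_pos: [0.5893, 0.2278, 0.2686]
eef_rot: [0.722, 0.691, -0.002, -0.001]
contact_force: [0.4, -1.0, -0.4]
opening: 0.004
finger_force: 0.0
clock: 37.08
tool_pos: [0.5781, -0.0231, 0.2682]
eef_rot: [0.722, 0.692, -0.001, -0.002]
contact_force: [0.0, 0.3, -0.3]
opening: 0.003
finger_force: 0.0
pos [ 0.5781 -0.0231  0.2682] yaw -2.4 q7 -0.08 t 37.08 F [ 0.   0.3 -0.3] open 0.00 ff 0.0
 shift [  4.6   0.5 103.2] turn [[-0.2, -0.1, 0.2], [0.1, -0.4, -179.8]]
```

```bash
python3 -m pendant '[[1,[0,0,50],[0,0,0]],[1,[0,0,40],[0,0,0]],[1,[0,0,12],[0,0,0]],[1,[15,0,0],[0,0,0]],[1,[15,0,0],[0,0,0]],[1,[0,0,0],[0,0,0]]]'
for i in 1 2 3; do python3 -m pendant '[[1,[4,0,-1],[0,0,0]],[1,[4,0,-1],[0,0,0]]]' | grep -E 'pos|contact';done
```

```text
clock: 37.83
tool_pos: [0.5802, 0.0077, 0.1677]
eef_rot: [0.722, 0.692, 0.001, -0.001]
contact_force: [0.0, -0.2, -0.5]
opening: 0.002
finger_force: 0.0
tool_pos: [0.5797, 0.0122, 0.1688]
contact_force: [1.0, -1.5, 0.5]
tool_pos: [0.5802, 0.0184, 0.1709]
contact_force: [-0.4, -4.4, 3.3]
tool_pos: [0.5805, 0.029, 0.1725]
contact_force: [0.2, -2.6, 2.1]
```

```bash
for i in 1 2; do python3 -m pendant '[[1,[2,0,-0.5],[0,0,0]],[1,[2,0,-0.5],[0,0,0]]]' | grep -E 'pos|contact';done; for i in 1 2 3; do python3 -m pendant '[[1,[1,0,0],[0,0,0]],[1,[1,0,0],[0,0,0]]]' | grep -E 'pos|contact';done
```

```text
tool_pos: [0.5806, 0.0323, 0.1731]
contact_force: [2.7, -4.9, -2.6]
tool_pos: [0.5804, 0.0326, 0.1733]
contact_force: [3.2, -10.0, -6.7]
tool_pos: [0.5804, 0.0327, 0.1733]
contact_force: [2.3, -12.9, -6.0]
tool_pos: [0.5804, 0.0328, 0.1733]
contact_force: [2.1, -15.1, -4.4]
tool_pos: [0.5804, 0.0329, 0.1734]
contact_force: [2.2, -19.6, -4.0]
```

```bash
python3 -m pendant '[[1,[-10,0,0],[0,0,0]],[1,[-30,0,0],[0,0,0]],[1,[0,0,-50],[0,0,0]],[1,[0,0,-55],[0,0,0]],[1,[0,0,0],[0,0,0]],[1,[0,0,0],[0,0,0]],[1,[0,0,0],[0,0,0]]]'
python3 - <<'E'
from h import *
# clip extents along the box's y seen from the top: dark clip pixels before / after
d,c,s=snap('top','t9');c0=load('top0.npz')['img'].max(2).astype(int);g=d['img'].max(2).astype(int)
ct=np.array([.5867,.1665,0]);e=np.array([.0454,.999,0])
for sg in (1,-1):
    ks=[.100,.106,.112,.118,.124,.130,.136,.142,.148,.154]
    for im,n in ((c0,'before'),(g,'after')):
        print(sg,n,[(k,int(im[tuple(proj(c,ct+sg*e*k+[0,0,.18]).round().astype(int)[::-1])])) for k in ks])
E
```

```text
clock: 40.7
tool_pos: [0.5783, 0.0031, 0.2778]
eef_rot: [0.723, 0.691, -0.002, -0.003]
contact_force: [-0.2, 0.4, -0.5]
opening: 0.007
finger_force: 0.0
1 before [(0.1, 66), (0.106, 92), (0.112, 70), (0.118, 55), (0.124, 54), (0.13, 67), (0.136, 73), (0.142, 96), (0.148, 96), (0.154, 93)]
1 after [(0.1, 158), (0.106, 102), (0.112, 100), (0.118, 100), (0.124, 138), (0.13, 159), (0.136, 158), (0.142, 144), (0.148, 116), (0.154, 112)]
-1 before [(0.1, 143), (0.106, 138), (0.112, 86), (0.118, 61), (0.124, 73), (0.13, 73), (0.136, 73), (0.142, 80), (0.148, 101), (0.154, 118)]
-1 after [(0.1, 73), (0.106, 73), (0.112, 74), (0.118, 73), (0.124, 73), (0.13, 72), (0.136, 73), (0.142, 72), (0.148, 72), (0.154, 73)]
```

```bash
python3 -m pendant '[[1,[-50,0,-20],[0,0,0]],[1,[-60,0,0],[0,0,0]],[1,[-60,0,0],[0,0,0]],[1,[-60,0,0],[0,0,0]],[1,[-30,0,0],[0,0,0]],[1,[0,0,0],[0,0,0]]]'|head -2
python3 - <<'E'
from h import *
d,c,s=snap('top','t10');g=d['img'].max(2).astype(int)
ct=np.array([.5867,.1665,0]);e=np.array([.0454,.999,0])
for sg in (1,-1):
    print(sg,[(k,int(g[tuple(proj(c,ct+sg*e*k+[0,0,.18]).round().astype(int)[::-1])])) for k in (.088,.094,.1,.106,.112,.118,.124,.13,.136,.142)])
P=[]
hsv=cv2.cvtColor(d['img'],cv2.COLOR_RGB2HSV);m=((hsv[...,1]<50)&(hsv[...,2]>90)).astype(np.uint8);m[:115]=0;m[215:]=0;m[:,:192]=0;m[:,304:]=0
n=max(cv2.findContours(m,0,2)[0],key=cv2.contourArea);P=np.array([onz(c,p,.176)[:2] for p in n[:,0]]);print(cv2.minAreaRect((P*1000).astype(np.float32)))
E
```

```text
clock: 41.5
tool_pos: [0.5662, -0.2604, 0.2979]
1 [(0.088, 159), (0.094, 163), (0.1, 157), (0.106, 104), (0.112, 100), (0.118, 101), (0.124, 136), (0.13, 159), (0.136, 158), (0.142, 144)]
-1 [(0.088, 167), (0.094, 169), (0.1, 166), (0.106, 124), (0.112, 106), (0.118, 104), (0.124, 83), (0.13, 104), (0.136, 127), (0.142, 145)]
((584.4142456054688, 165.689208984375), (251.7008514404297, 182.98638916015625), 88.00065612792969)
```

Both lips show over the cover, at matching positions on the two ends.

```bash
python3 -c "
from plant import r
print(r.finish_job())"
```

```text
the job is handed in; nothing more can be done
None
```

I handed the job in at about 42 s: the jar is upright on the plaster bed with its own lid seated, the cover is fully down, and both clips are pushed home against their stops. No verdict came back, so this rests on force and position readings and the last top-camera image.

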